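# Wedge the vial tray up off its rests

### The arm

A 6-joint arm with a two-finger parallel gripper is mounted at the origin on the work surface. World frame = base frame: x ahead of the robot, y to its left, z up, the work surface at z = 0. Lengths are in mm, angles in rad, forces in N, time in s.
With the tool pointing down it reaches from about 300 to 775 mm from the base axis. Payload 14.6 kg.
Tool frame: the origin (TCP) lies midway between the tips of the shut fingers; the grasp point (between the pads) lies 19 mm behind it; z points along the fingers, y is the line along which they close (so a half turn about z gives the same grasp; the last joint's range is limited). The gripper opens to 94 mm and grips with 3 to 60 N. Pads are 16 mm wide; open, the fingers measure 119 mm over their backs; the gripper's body (75 mm by 177 mm) begins 78 mm behind the grasp point.
Start: joints at [1.249, 0.3, 1.521, -0, 1.321, -0.067], TCP at [138.626, 532.233, 205.446] pointing down, gripper open.
Joint ranges: [-3.03, 3.03], [-0.79, 2.21], [0.23, 2.52], [-1.04, 4.18], [0, 3.07], [-2.55, 2.55]. Speed limits (rad/s): [2.22, 2.22, 2.57, 3.14, 3.14, 3.14].

### API

Orientations are given as [roll, pitch, yaw] about the fixed x, y, z axes, in that order (R = Rz(yaw) Ry(pitch) Rx(roll)).
In Python, from cell import manip gives the robot as it stands.
- The arm moves only by the shell command python3 -m creep 'ROWS' [OPENING] [FORCE]. ROWS is text: rows parted by semicolons, each of 6 numbers parted by spaces: the shift along the tool's x, y, z normalised to -1 to 1, where 1 is 4 cm, then the turn, a rotation vector about the tool's x, y, z normalised to -1 to 1, where 1 is pi rad. In form: dx dy dz ax ay az; .... A call has 1 to 20 rows; each row shifts and turns the commanded pose from where the row before left it, along the tool's axes as they then stand; what a row does not reach is not made up. A row lasts 1/8 s, in which the tool goes at most 62.5 mm and 10.7 degrees, less where a joint would pass 70% of its speed; a pose out of reach is approached as far as the arm can. A call with a number of a shift or a turn outside -1 to 1 is refused whole. A call with a gripper value outside its range is refused whole. OPENING is the closure, from 0 (fully open) to 1 (shut), set as the call begins (- or left out, the last holds). The fingers move at their own pace and stop on an object; FORCE is the grip in N (left out, the last holds). Time passes only in rows, so rows that do not move let the fingers close. It gives the time, the measured TCP pose, the force, the opening and the grip force at its end, in the units of the state.
- manip.read_state(): the state, without advancing time (a new reading comes with each control period).
- manip.camera(name): name is "scene" or "top" or "wrist"; returns a dict with "color" (420x560x3 uint8, red, green, blue), "range_z" (420x560 float32, mm along the optical axis (not along the pixel's ray), 0 where there is no reading), "camera_matrix" (3x3 intrinsics, pixels), "T" (4x4, takes a point from camera to world coordinates). Camera axes: x right, y down, z forward; pixel columns grow to the right and rows downward; lengths in mm; the calibration is good to about 2 mm. A picture is of the moment at which its call begins.
- manip.sign_off(): hands the job in; it is judged then, once.
The state is a dict: "clock": time; "joints": joint angles; "qd": joint speeds; "effort": joint torques, N m; "eef_pos": TCP position; "eef_rot": TCP orientation; "wrist_force": force on the tool from outside, world axes, zero at the start; "moment": the same for the moment, N m; "finger_gap": finger opening in mm; "finger_force": force on a finger pad.
Only numpy, scipy, OpenCV 4.12 (cv2) and the standard library are available. Lean on these libraries where they do the work, as an engineer would, in place of code of your own. Each camera call takes 0.05 s, during which the arm holds its last target. There are 200 camera calls.

### The job

Lift the yellow levelling wedge by its black grip up and off its hook, without dropping it. Lay it flat on the bench, thin end towards the open front of the vial tray, and push it in between the two side rails under the tray's blue front edge until that edge just lifts off its rests, by a few millimetres (about 2 to 8). Finish while still gripping the wedge and holding it there, so that the wedge alone carries the tray: do not touch the tray or its base with the robot, and leave the other things where they stand.

Things in the scene. Friction and masses are not known exactly. Their poses are not given: they have to be found in the camera images.
- wedge: yellow wedge, 250 g, 34 mm wide (y); origin under the middle of its heel, z up, thin end to +x. Heel block x -25 to +25 mm, 24 mm high; straight ramp from 24 mm high at x = 25 down to 3 mm at x = 100 (rise 0.28 per mm). On the heel a black loop handle (see wedge_eye, wedge_grip). At the start it hangs level on the hook
- wedge_eye (a point): top of the eye of the handle, z = 52 mm in the wedge's frame. The eye is open along y, 32 mm wide (x), 28 mm high (z 24 to 52). The hook's bar passes through it and carries it: it lies on hook_seat, up to 5 mm off, while hanging
- wedge_grip (a point): middle of the solid black grip block above the eye, z = 69 mm in the wedge's frame: 48 mm (x) by 16 mm (y), z 52 to 86 mm. Pinch it across y, from above, fingertips staying 8 mm or more above the eye's top
- wedge_tip (a point): lower front end of the wedge, at x = 100 mm, y = z = 0 in its frame
- hook: fixed hook stand, origin on the bench below the hanging place, grey foot 90 x 120 x 12 mm. An upright at y = +46 mm carries a flat steel bar (20 mm wide in x, 6 mm thick, top at 130 mm) that runs to the stand's own -y and ends at y = -28 mm in a lip 6 mm above the bar. Nothing is higher than 136 mm. The hanging wedge's x axis lies along the stand's x axis
- hook_seat (a point): middle of the hanging place, on the bar's top, 130 mm above the bench. To free the wedge raise it 9 to 19 mm (the eye leaves 22 mm of lift), then move it to the stand's own -y by 65 mm or more
- stage: fixed dark U-shaped base, open at the front, 180 mm wide; origin on the bench under the front edge of the tray, x axis pointing inwards (push direction). Two side rails, inner faces at y = +-67 mm, from x = 0 back, carry the tray's rests, tops 12 mm above the bench; a rear block closes it at x = 120 mm. Between the rails the bench is bare
- tray (a joint): angle (rad) of the aluminium vial tray (180 mm wide, about 0.6 kg, falls back if not carried) about its hinge at the rear, x = 125 mm, z = 16 mm in the stage's frame; 0 = front edge on its rests, grows as the edge rises, 0.0083 rad per mm
- tray_edge (a point): lowest point, middle of the tray's rounded blue front edge (8 mm thick, 172 mm long): x = 4 mm in the stage's frame and 12 mm above the bench while the tray rests. The white vial block on the tray, with vials to 68 mm above the bench, begins 56 mm behind the edge
- cap_jar: clear round cup, 60 mm across, 60 mm tall, behind the two work places; bystander, origin under its centre
- amber_bottle: amber bottle, 64 mm across, 130 mm tall, left; bystander, origin under its centre
- water_bottle: clear bottle with blue cap, 64 mm across, 190 mm tall, right; bystander, origin under its centre
- vial: small vial, 22 mm across, 34 mm tall, standing between and in front of the two work places; bystander, origin under its centre
- mouse: black computer mouse, 100 x 58 x 33 mm, left; bystander, origin under its centre
- dish: flat white dish, 84 mm across, 16 mm tall, right; bystander, origin under its centre
Mind the look-alikes: they are no part of the job. There is more than one size of the wedge; the job needs the smallest.

How it is judged:
By the outcome, as a careful person would: the job done as asked, in the order asked, and still so for the second after the job is handed in, while the arm keeps its last pose, push and grip.
It also fails if it takes over 45 s, if anything falls off the work surface, if the arm or the gripper's body presses on something with over 40 N, if the wrist force passes 120 N, or if a joint passes its speed limit or range.

## Working session

There is one attempt and no reset: what is moved stays moved. The work goes in short steps, Python scripts to look and compute and a shell command to move; the robot and the scene stay as the last step left them, time stands still between calls to the robot, and variables do not carry over. Pictures are saved under pics/ and viewed, at most 10 in all, crops included, and the job is handed in when it is done.

```bash
mkdir -p pics
cat > h.py <<'E'
import numpy as np, cv2
from cell import manip
def grab(n):
    c=manip.camera(n); np.savez(f'/tmp/{n}.npz',**c); return c
def load(n): return dict(np.load(f'/tmp/{n}.npz'))
def pts(c):
    K=c['camera_matrix'];T=c['T'];z=c['range_z'];v,u=np.mgrid[:z.shape[0],:z.shape[1]]
    P=np.stack([(u-K[0,2])/K[0,0]*z,(v-K[1,2])/K[1,1]*z,z],-1)
    return P@T[:3,:3].T+T[:3,3]
def ray(c,u,v,h):
    K=c['camera_matrix'];T=c['T'];d=T[:3,:3]@np.array([(u-K[0,2])/K[0,0],(v-K[1,2])/K[1,1],1]);o=T[:3,3]
    return o+d*(h-o[2])/d[2]
def proj(c,p):
    T=c['T'];q=T[:3,:3].T@(np.array(p)-T[:3,3]);K=c['camera_matrix'];return (K@q/q[2])[:2]
def save(c,n,crop=None,s=1):
    im=c['color'][:,:,::-1]
    if crop: im=im[crop[1]:crop[3],crop[0]:crop[2]]
    cv2.imwrite('pics/'+n,cv2.resize(im,None,fx=s,fy=s,interpolation=cv2.INTER_CUBIC))
E
python3 - <<'E'
from h import *
np.set_printoptions(precision=1,suppress=True)
print(manip.read_state())
ims=[]
for n in('scene','top'):
    c=grab(n); print(n,c['T'],c['camera_matrix'],(c['range_z']>0).mean()); save(c,n+'1.png')
E
```

```text
{'clock': 0.0, 'joints': array([ 1.2,  0.3,  1.5, -0. ,  1.3, -0.1]), 'qd': array([ 0.,  0., -0., -0.,  0., -0.]), 'effort': array([ -0. , -53.2, -35.3,   0.1,   0. ,  -0. ]), 'eef_pos': array([138.6, 532. , 204.9]), 'eef_rot': array([-3.1, -0. ,  2.9]), 'wrist_force': array([1.1, 1.5, 0.2]), 'moment': array([-0.,  0., -0.]), 'finger_force': 0.0, 'finger_gap': 94.05021029061797}
scene [[   0.3    0.6   -0.7 1593.8]
 [   1.    -0.2    0.2 -341.5]
 [   0.    -0.8   -0.6 1030.7]
 [   0.     0.     0.     1. ]] [[514.2   0.  288.7]
 [  0.  514.2 214.8]
 [  0.    0.    1. ]] 0.9958843537414966
top [[  -0.    -1.     0.1  385.2]
 [  -1.     0.    -0.     3.6]
 [   0.    -0.1   -1.  1389. ]
 [   0.     0.     0.     1. ]] [[465.6   0.  277.5]
 [  0.  465.6 202.6]
 [  0.    0.    1. ]] 0.9960246598639456
```

View pics/scene1.png

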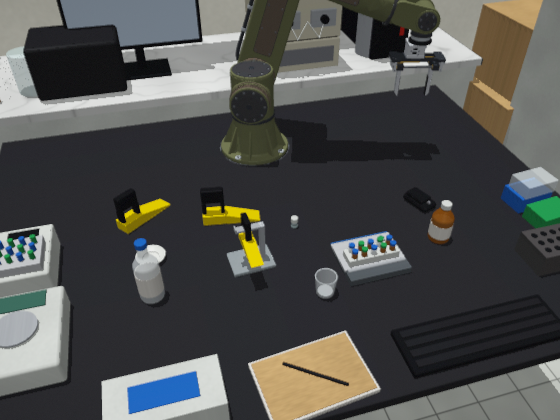

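View pics/top1.png

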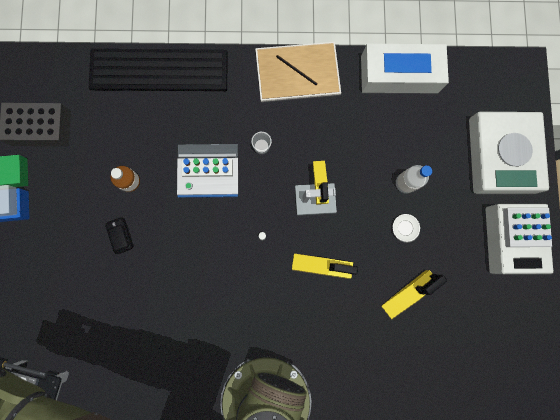

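Top view: three yellow wedges at (320,185) hanging on the grey hook stand, and at (323,266) and (413,293) lying on the bench. The tray with its blue edge (208,195) faces the robot, with the vial at (262,236). The hanging one is shortest and fits the description, so I'll check it in an enlarged crop and measure it.

Run:
```python
from h import *
np.set_printoptions(precision=1,suppress=True)
a=load('top');b=load('scene')
A=cv2.resize(a['color'][150:222,280:350],(400,411),interpolation=cv2.INTER_CUBIC)
B=cv2.resize(b['color'][180:280,195:295],(400,411),interpolation=cv2.INTER_CUBIC)
cv2.imwrite('pics/crop1.png',np.hstack([A,B])[:,:,::-1])
for n,c in(('top',a),('scene',b)):
    hsv=cv2.cvtColor(c['color'],cv2.COLOR_RGB2HSV);P=pts(c)
    m=cv2.inRange(hsv,(22,150,80),(35,255,255))
    k,l,s,ce=cv2.connectedComponentsWithStats(m)
    for i in range(1,k):
        if s[i,4]>80:
            q=P[l==i]; print(n,'yellow',s[i],ce[i],'z',np.percentile(q[:,2],[2,50,98]))
            r=cv2.minAreaRect(q[:,:2].astype(np.float32));print('   rect',r)
    m=cv2.inRange(hsv,(100,120,60),(120,255,255)); k,l,s,ce=cv2.connectedComponentsWithStats(m)
    for i in range(1,k):
        q=P[l==i]
        if s[i,4]>15: print(n,'blue',s[i],ce[i],np.median(q,0),q.min(0),q.max(0))
```

```text
top yellow [313 161  15  28 312] [319.2 172.9] z [  2.2  92.1 107.3]
   rect ((643.8839721679688, -162.01983642578125), (88.70379638671875, 49.818302154541016), 4.8777546882629395)
top yellow [292 254  61  25 827] [318.3 265.1] z [  1.3  24.8 100.6]
   rect ((389.8797912597656, -127.34307861328125), (257.2586669921875, 49.71121597290039), 81.11848449707031)
top yellow [381 270  51  49 910] [406.1 295.6] z [ 1.1 22.6 38.6]
   rect ((305.7261657714844, -237.22434997558594), (486.7505798339844, 142.3937530517578), 88.045654296875)
top blue [384  53  47  20 890] [407.1  62.6] [ 977.6 -420.9   88. ] [ 385.2 -491.5   78.8] [1009.6    3.6 1389. ]
top blue [183 158   6   7  30] [185.8 161.2] [683.  228.6  68. ] [674.  221.7  22.7] [702.9 239.2  74.4]
top blue [203 158   6   6  27] [205.4 160.8] [683.8 173.   68. ] [677.7 165.   65.3] [692.5 179.8  75.1]
top blue [223 158   5   6  25] [224.9 160.6] [683.9 116.2  69.7] [676.6 110.1  65.6] [692.8 122.1  73.7]
top blue [420 165  13  12 115] [425.9 170.7] [ 631.7 -424.9  190.5] [ 617.9 -511.2   -4.9] [ 688.8 -410.8  195.7]
top blue [184 167   5  
[... 2383 characters left out ...]
4  70.4]
scene blue [  0 241   4   8  18] [  0.8 245.2] [ 464.8 -777.4  114.7] [ 457.4 -781.7  102.5] [ 468.4 -775.3  127.7]
scene blue [ 29 242   7   9  39] [ 31.9 245.8] [ 494.4 -698.9  120.8] [ 485.9 -705.3  106.5] [ 502.  -694.2  127.6]
scene blue [349 243  10  11  58] [353.2 248.1] [678.9 114.5  65.9] [655.1 107.8  46.3] [694.5 133.5  70.4]
scene blue [  6 246   7   9  42] [  9.3 249.8] [ 493.2 -753.2  120.3] [ 483.3 -759.7  103.6] [ 498.7 -747.1  128.2]
scene blue [ 16 251   8  10  46] [ 19.3 255.9] [ 524.6 -725.9  121.5] [ 498.2 -733.   106.9] [ 530.  -720.9  129.3]
scene blue [ 128  372   72   42 1825] [162.5 391.9] [ 981.7 -423.    86.4] [ 949.3 -490.5   79.8] [1593.8 -341.5 1030.7]
```

View pics/crop1.png

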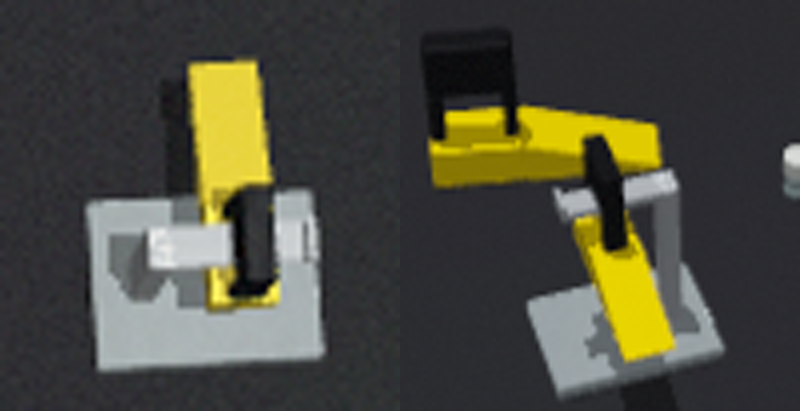

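The crop shows the hanging wedge with its eye on the bar: upright on the world +y side (left), free lip on the −y side. It is visibly smaller than the bench wedge beside it. Next I work out the rough grip position, stage yaw and wrist camera mounting.

Run:
```python
from h import *
from scipy.spatial.transform import Rotation as R
np.set_printoptions(precision=3,suppress=True)
a=load('top');s=manip.read_state();print(s['eef_rot'],s['eef_pos'])
print('grip',ray(a,324.7,192,164),'vial',ray(a,262,236,34))
hsv=cv2.cvtColor(a['color'],cv2.COLOR_RGB2HSV);P=pts(a)
m=cv2.inRange(hsv,(100,120,60),(120,255,255));m[:190]=0;m[200:]=0;m[:,:170]=0;m[:,245:]=0
v,u=np.nonzero(m);L=np.array([ray(a,x,y,20) for x,y in zip(u,v)]);f=np.polyfit(L[:,1],L[:,0],1);print('edge yaw',-f[0],'x at mid',np.polyval(f,L[:,1].mean()),L[:,1].min(),L[:,1].max())
m=cv2.inRange(hsv,(22,150,80),(35,255,255));m[:155]=0;m[186:]=0;m[:,:300]=0;m[:,345:]=0
r=[]
for y in range(164,184):
    x=np.nonzero(m[y])[0]; r.append((ray(a,x.min()-.5,y,90),ray(a,x.max()+.5,y,90)))
r=np.array(r);print([np.polyfit(r[:,k,0],r[:,k,1],1) for k in(0,1)])
c=grab('wrist');Tt=np.eye(4);Tt[:3,:3]=R.from_euler('xyz',s['eef_rot']).as_matrix();Tt[:3,3]=s['eef_pos'];print(np.linalg.inv(Tt)@c['T'],c['camera_matrix'])
```

```text
[-3.141 -0.     2.887] [138.57  532.015 204.94 ]
grip [ 577.968 -158.418  164.   ] vial [468.991   9.604  34.   ]
edge yaw 0.004332177568307098 x at mid 589.9801880671904 83.79066104941003 260.7177302006666
[array([   0.053, -170.093]), array([  -0.017, -161.625])]
[[   0.001   -0.958   -0.288   83.92 ]
 [   1.       0.001    0.      -0.358]
 [  -0.      -0.288    0.958 -179.782]
 [   0.       0.       0.       1.   ]] [[365.855   0.    276.553]
 [  0.    365.855 213.061]
 [  0.      0.      1.   ]]
```

```bash
python3 -m creep '0 0 0 0 0 -0.0405; 0 0 0 0 0 -0.0405; -0.585 -0.975 -0.08 0 0 0; -0.585 -0.975 -0.08 0 0 0; -0.585 -0.975 -0.08 0 0 0; -0.585 -0.975 -0.08 0 0 0; -0.585 -0.975 -0.08 0 0 0; -0.585 -0.975 -0.08 0 0 0; -0.585 -0.975 -0.08 0 0 0; -0.585 -0.975 -0.08 0 0 0; -0.585 -0.975 -0.08 0 0 0; -0.585 -0.975 -0.08 0 0 0; -0.585 -0.975 -0.08 0 0 0; -0.585 -0.975 -0.08 0 0 0; -0.585 -0.975 -0.08 0 0 0; -0.585 -0.975 -0.08 0 0 0; -0.585 -0.975 -0.08 0 0 0; -0.585 -0.975 -0.08 0 0 0; -0.585 -0.975 -0.08 0 0 0; -0.585 -0.975 -0.08 0 0 0' 0
```

```text
clock: 2.65
eef_pos: [560.1, -171.3, 262.9]
eef_rot: [3.141, -0.0, 3.141]
wrist_force: [-0.8, 0.5, -0.3]
finger_gap: 94.0
finger_force: 0.0
```

Run:
```python
from h import *
np.set_printoptions(precision=3,suppress=True)
s=manip.read_state();print(s['eef_rot'],s['eef_pos'],s['joints'])
c=grab('wrist');save(c,'w1.png')
```

```text
[ 3.141 -0.     3.141] [ 560.138 -171.286  262.907] [-0.359  0.346  1.328  0.     1.468 -1.93 ]
```

View pics/w1.png

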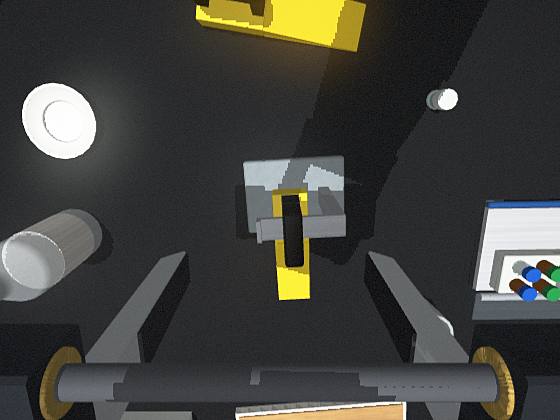

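The wrist view shows the hanging wedge from heel (290,192) to thin end (294,299), with its black grip at (291,230). The bar's free lip is at (260,230), and the vial and tray are on the right.

```bash
cat >> h.py <<'E'
def wedge(c,z0,box,verbose=1):
    """axis of wedge from yellow mask in box (u0,v0,u1,v1), ramp heights iterated; returns samples"""
    hsv=cv2.cvtColor(c['color'],cv2.COLOR_RGB2HSV)
    m=cv2.inRange(hsv,(22,150,60),(35,255,255));M=np.zeros_like(m);M[box[1]:box[3],box[0]:box[2]]=m[box[1]:box[3],box[0]:box[2]]
    return M
E
python3 - <<'E'
from h import *
np.set_printoptions(precision=1,suppress=True)
c=load('wrist');P=pts(c);M=wedge(c,78,(265,185,320,305))
def rows(r0,r1):
    for v in range(r0,r1,5):
        x=np.nonzero(M[v])[0]
        if len(x)<5: continue
        q=P[v,x]; z=np.median(q[:,2]);l=ray(c,x.min()-.5,v,z);r=ray(c,x.max()+.5,v,z)
        print(v,x.min(),x.max(),len(x),'z',z,'mid',(l+r)/2,'w',np.linalg.norm(l-r))
rows(186,304)
vv=np.nonzero(M)[0];print(vv.min(),vv.max())
# black grip: depth above 135
Z=P[...,2];x=(Z>140)&(Z<175);x[:185]=0;x[270:]=0;x[:,:265]=0;x[:,320:]=0
n,l,s,ce=cv2.connectedComponentsWithStats(x.astype(np.uint8))
for i in range(1,n):
    if s[i,4]>100:
        q=P[l==i];print(s[i],ce[i],np.percentile(q[:,2],[2,25,50,75,98]))
        t=q[q[:,2]>158];print('top',t.min(0),t.max(0),t.mean(0),cv2.minAreaRect(t[:,:2].astype(np.float32)))
# bar
for v in(220,228,236): 
  print(v,[(u,P[v,u].round(1).tolist()) for u in(262,268,275,315,325,335,342)])
g=(Z>8)&(Z<16);g[:150]=0;g[240:]=0;g[:,:235]=0;g[:,350:]=0;t=P[g];print('foot',np.percentile(t,[1,99],axis=0),cv2.minAreaRect(t[:,:2].astype(np.float32)))
E
```

```text
191 272 305 34 z 90.59424994640585 mid [ 559.2 -159.8   90.6] w 33.55799404059427
196 272 306 19 z 102.85720553368378 mid [ 561.2 -159.6  102.9] w 33.47681943396662
201 273 306 17 z 102.80574085331472 mid [ 566.1 -159.1  102.8] w 32.6574580292123
206 273 307 17 z 102.68265257159771 mid [ 571.1 -158.6  102.7] w 33.76738878033495
211 273 307 16 z 102.42089670242441 mid [ 576.3 -158.5  102.4] w 33.931818292466026
216 274 278 5 z 103.32576101810531 mid [ 581.1 -172.1  103.3] w 4.854236474062992
241 275 308 15 z 102.5913923749369 mid [ 607.3 -156.7  102.6] w 33.776120248986516
246 275 309 16 z 101.28493489272233 mid [ 613.1 -156.1  101.3] w 35.05034239000895
251 276 308 13 z 99.64282190284189 mid [ 619.2 -155.9   99.6] w 33.347057188658034
256 276 308 14 z 98.30974727840064 mid [ 625.2 -155.8   98.3] w 33.61902857967632
261 276 309 15 z 95.95777160498233 mid [ 631.8 -155.1   96. ] w 35.02335506754972
266 276 308 21 z 95.03781102433754 mid [ 637.9 -155.5   95. ] w 34.229616484179544
271 277 309 33 z 92.58283020897682 mid [ 644.8 -154.3   92.6] w 34.619928778051886
276 277 309 33 z 90.37544
[... 763 characters left out ...]
31.2]), (325, [576.5, -128.1, 130.1]), (335, [576.3, -119.2, 130.7]), (342, [576.2, -113.0, 131.1])]
228 [(262, [584.0, -184.7, 130.5]), (268, [583.5, -179.2, 132.0]), (275, [584.1, -173.0, 130.2]), (315, [583.7, -137.0, 131.3]), (325, [584.2, -127.8, 130.0]), (335, [584.1, -118.8, 130.2]), (342, [584.1, -112.4, 130.0])]
236 [(262, [591.5, -184.7, 131.1]), (268, [591.2, -179.3, 131.8]), (275, [591.7, -173.0, 130.4]), (315, [591.6, -136.7, 130.7]), (325, [591.6, -127.6, 130.8]), (335, [591.6, -118.5, 130.6]), (342, [591.7, -112.1, 130.3])]
foot [[ 537.9 -209.3    9.9]
 [ 623.2  -92.1   14.5]] ((583.3289794921875, -150.26995849609375), (89.1198501586914, 119.13941955566406), 3.313159704208374)
```

The measurements agree: grip centre (583.4, −158.2), top 164, bar 130.5, yaw 3.3°, width 34, and the top view gives the same y. I approach and then look from a second place.

```bash
python3 -m creep '0 0 0 0 0 -0.0185; -0.3 0.146 0.45 0 0 0; -0.3 0.147 0.45 0 0 0; 0 0 0.45 0 0 0; 0 0 0.45 0 0 0; 0 0 0 0 0 0; 0 0 0 0 0 0' 0
python3 - <<'E'
from h import *
np.set_printoptions(precision=2,suppress=True)
s=manip.read_state();print(s['eef_pos'],s['eef_rot'])
c=grab('wrist');P=pts(c);Z=P[...,2]
x=(Z>158)&(Z<168)&(abs(P[...,0]-583)<40)&(abs(P[...,1]+158)<25)
t=P[x];print('top',np.median(t[:,2]),cv2.minAreaRect(t[:,:2].astype(np.float32)))
x=(Z>125)&(Z<134)&(abs(P[...,0]-583)<20)&(abs(P[...,1]+150)<60);t=P[x];print('bar',np.median(t[:,2]),np.percentile(t,[1,99],axis=0))
E
```

```text
clock: 3.58
eef_pos: [583.0, -157.0, 191.7]
eef_rot: [-3.141, 0.001, -3.084]
wrist_force: [-0.4, -1.1, -0.3]
finger_gap: 93.9
finger_force: 0.0
[ 583.01 -157.02  191.71] [-3.14  0.   -3.08]
top 164.29745602661558 ((583.3216552734375, -158.13267517089844), (47.87101364135742, 15.795113563537598), 3.579292058944702)
bar 130.56720867295888 [[ 571.94 -186.19  125.69]
 [ 594.96 -110.39  132.23]]
```

```bash
python3 -m creep '0 -0.027 0.45 0 0 0; 0 0 0.45 0 0 0; 0 0 0.37 0 0 0; 0 0 0 0 0 0; 0 0 0 0 0 0' 0
python3 -m creep '0 0 0 0 0 0; 0 0 0 0 0 0; 0 0 0 0 0 0; 0 0 0 0 0 0; 0 0 0 0 0 0; 0 0 0 0 0 0; 0 0 0 0 0 0; 0 0 0 0 0 0' 1 45
```

```text
clock: 4.25
eef_pos: [583.2, -158.0, 140.6]
eef_rot: [-3.141, 0.001, -3.084]
wrist_force: [-0.9, -1.6, 0.2]
finger_gap: 94.0
finger_force: 0.0
clock: 5.25
eef_pos: [582.9, -157.9, 140.3]
eef_rot: [-3.142, 0.0, -3.084]
wrist_force: [-0.1, -0.7, -0.7]
finger_gap: 17.4
finger_force: 0.0
```

```bash
python3 -m creep '0 0 0 0 0 0; 0 0 0 0 0 0; 0 0 0 0 0 0; 0 0 -0.1 0 0 0; 0 0 -0.12 0 0 0; 0 0 -0.13 0 0 0; 0 0 0 0 0 0; 0 0 0 0 0 0' 1 45
python3 - <<'E'
from h import *
c=grab('wrist');save(c,'w2.png')
E
```

```text
clock: 6.25
eef_pos: [582.9, -157.9, 154.1]
eef_rot: [3.142, -0.0, -3.084]
wrist_force: [1.1, 0.5, -1.8]
finger_gap: 15.6
finger_force: 45.0
```

View pics/w2.png

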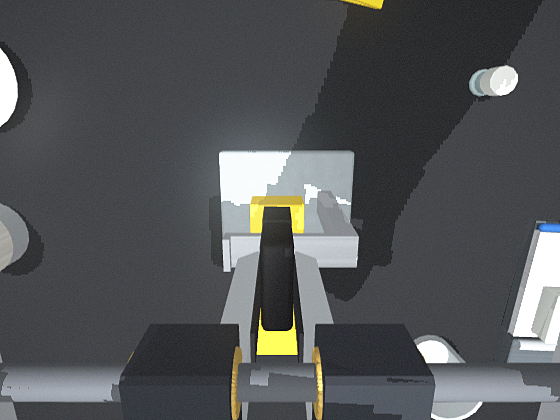

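Grip holds at 45 N; the image shows the heel (277,215) raised and centred between the fingers, eye around the bar. Now off the hook sideways, up and across, checking in between.

```bash
python3 -m creep '0 -0.4 0 0 0 0; 0 -0.4 0 0 0 0; 0 -0.4 0 0 0 0; 0 -0.4 0 0 0 0; 0 -0.4 0 0 0 0; 0 0 -0.5 0 0 0; 0 0 -0.5 0 0 0; 0 0 -0.5 0 0 0; 0 0 -0.4 0 0 0; 0 0 0 0 0 0' 1 45 
python3 -m creep '0.257 0.87 0 0 0 0; 0.257 0.87 0 0 0 0; 0.257 0.87 0 0 0 0; 0.257 0.87 0 0 0 0; 0.257 0.87 0 0 0 0; 0.257 0.87 0 0 0 0; 0.257 0.87 0 0 0 0; 0.257 0.87 0 0 0 0; 0.257 0.87 0 0 0 0; 0.257 0.87 0 0 0 0; 0.257 0.87 0 0 0 0; 0.257 0.87 0 0 0 0; 0 0 0 0 0 0.0185; 0 0 0 0 0 0; 0 0 0 0 0 0' 1 45
python3 - <<'E'
from h import *
c=grab('wrist');save(c,'w3.png')
E
```

```text
clock: 7.55
eef_pos: [587.9, -238.2, 231.3]
eef_rot: [-3.141, 0.002, -3.084]
wrist_force: [0.9, -0.2, -2.8]
finger_gap: 15.8
finger_force: 45.0
clock: 9.43
eef_pos: [440.3, 171.7, 229.9]
eef_rot: [-3.141, -0.001, -3.141]
wrist_force: [0.1, -0.8, -2.6]
finger_gap: 15.7
finger_force: 45.0
```

View pics/w3.png

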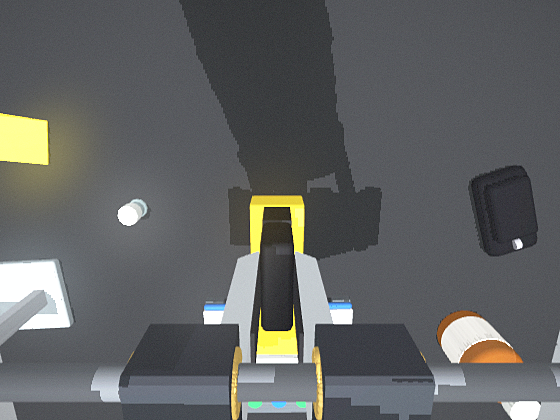

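Wedge is level and held; the tray's blue edge shows either side of it at (214,305) and (340,305). I measure the edge in this view and hold it against the top view.

Run:
```python
from h import *
np.set_printoptions(precision=2,suppress=True)
c=load('wrist');P=pts(c)
hsv=cv2.cvtColor(c['color'],cv2.COLOR_RGB2HSV);m=cv2.inRange(hsv,(100,120,50),(125,255,255));m[:290]=0;m[318:]=0
for a,b in((195,245),(315,360)):
    v,u=np.nonzero(m[:,a:b]);u+=a
    for k in np.unique(u)[::5]: 
        w=v[u==k];print(k,w.min(),w.max(),'top edge@16',ray(c,k,w.min()-.5,16)[:2],'bot@20',ray(c,k,w.max()+.5,20)[:2],'P',np.median(P[w,k],0))
    print('ends',u.min(),u.max(),ray(c,u.min()-.5,305,16)[:2],ray(c,u.max()+.5,305,16)[:2])
# top view tray/base
a=load('top');P=pts(a);hs=cv2.cvtColor(a['color'],cv2.COLOR_RGB2HSV)
w=(P[...,2]>6)&(P[...,2]<30)&(P[...,0]>570)&(P[...,0]<730)&(abs(P[...,1]-172)<110)
print('tray low',cv2.minAreaRect(P[w][:,:2].astype(np.float32)),np.median(P[w][:,2]))
# wedge: yellow end visible below, heel
M=cv2.inRange(cv2.cvtColor(c['color'],cv2.COLOR_RGB2HSV),(22,150,60),(35,255,255));P=pts(c)
for v in (200,204,215,225,235,245,340,350):
    x=np.nonzero(M[v,240:315])[0]+240
    if len(x): z=np.median(P[v,x,2]);print(v,x.min(),x.max(),z,ray(c,x.min()-.5,v,z)[:2],ray(c,x.max()+.5,v,z)[:2],np.median(P[v,x],0))
g=(P[...,2]>180)&(hsv[...,2]<60);g[:200]=0;g[320:]=0;g[:,:255]=0;g[:,300:]=0;t=P[g];print('grip',np.percentile(t,[2,50,98],axis=0))
```

```text
204 306 308 top edge@16 [591.94  83.33] bot@20 [593.63  84.  ] P [592.52  83.8   18.37]
209 304 309 top edge@16 [589.19  89.55] bot@20 [594.99  89.96] P [590.94  89.96  18.79]
214 304 309 top edge@16 [589.18  95.62] bot@20 [594.99  96.  ] P [591.26  95.89  18.25]
219 304 309 top edge@16 [589.17 101.69] bot@20 [594.98 102.04] P [589.96 102.23  20.39]
224 304 306 top edge@16 [589.17 107.76] bot@20 [590.88 108.24] P [589.86 108.04  18.29]
ends 204 224 [591.25  82.76] [591.22 108.28]
329 302 306 top edge@16 [586.28 235.05] bot@20 [590.72 234.69] P [589.68 234.95  17.55]
334 302 308 top edge@16 [586.27 241.11] bot@20 [593.44 240.84] P [589.73 240.84  19.14]
339 302 308 top edge@16 [586.26 247.17] bot@20 [593.43 246.87] P [589.25 246.78  19.77]
344 303 308 top edge@16 [587.62 253.3 ] bot@20 [593.43 252.91] P [589.   252.9   19.37]
349 302 308 top edge@16 [586.25 259.28] bot@20 [593.42 258.94] P [589.28 258.98  18.25]
ends 329 351 [591.07 234.65] [591.03 262.6 ]
tray low ((651.1605224609375, 172.0697021484375), (157.56883239746094, 215.9593048095703), 0.028359806165099144) 21.77476037062172
200 251 302 180.4001703301958 [416.38 154.44] [416.34 188.1 ] [416.37 171.08 180.4 ]
204 250 303 190.1575065267982 [416.4  154.48] [416.35 188.06] [416.38 171.27 190.16]
215 250 304 192.1259895586765 [422.95 154.49] [422.9  188.69] [422.93 160.1  192.13]
225 250 297 192.25808639541634 [429.46 154.37] [429.42 184.44] [429.44 160.03 192.26]
235 250 303 191.99967489558955 [436.22 154.21] [436.17 188.37] [436.18 181.73 192.  ]
245 250 303 191.666610919037 [443.13 154.05] [443.09 188.55] [443.11 171.28 191.67]
340 258 296 175.8461519548445 [525.28 157.25] [525.25 186.3 ] [525.28 165.1  175.85]
350 297 297 291.6426238875971 [446.06 178.9 ] [446.06 179.28] [446.06 179.09 291.64]
grip [[417.04 162.82 197.37]
 [433.2  173.48 253.64]
 [456.28 180.05 285.18]]
```

Edge centre ≈ (591, 172.6), yaw ≈ 0.5°, ends 180 mm apart as they must be. The wedge origin is TCP + 1 mm in x, bottom 62 mm below the TCP. Now I lower it.

```bash
python3 -m creep '0 0.027 0.8 0 0 0; 0 0 0.8 0 0 -0.0025; 0 0 0.8 0 0 0; 0 0 0.8 0 0 0; 0 0 0.5 0 0 0; 0 0 0.34 0 0 0; 0 0 0.03 0 0 0; 0 0 0 0 0 0; 0 0 0 0 0 0' 1 45
python3 -m creep '0 0 0.02 0 0 0; 0 0 0.02 0 0 0; 0 0 0 0 0 0; 0 0 0 0 0 0' 1 45
```

```text
clock: 10.6
eef_pos: [440.7, 173.2, 68.2]
eef_rot: [3.141, 0.001, -3.134]
wrist_force: [-0.4, 0.0, -2.7]
finger_gap: 15.5
finger_force: 45.0
clock: 11.1
eef_pos: [440.3, 173.1, 65.9]
eef_rot: [3.142, -0.0, -3.134]
wrist_force: [0.5, 0.7, -3.8]
finger_gap: 15.7
finger_force: 45.0
```

```bash
python3 -m creep '0 0 0.03 0 0 0; 0 0 0.03 0 0 0; 0 0 0 0 0 0; 0 0 0 0 0 0' 1 45
python3 -m creep '0 0 0.02 0 0 0; 0 0 0 0 0 0; 0 0 0 0 0 0' 1 45
```

```text
clock: 11.6
eef_pos: [440.3, 173.1, 63.4]
eef_rot: [-3.142, -0.0, -3.134]
wrist_force: [-0.4, -0.4, -3.5]
finger_gap: 15.5
finger_force: 45.0
clock: 11.98
eef_pos: [440.3, 173.1, 62.6]
eef_rot: [-3.142, -0.0, -3.134]
wrist_force: [0.3, -0.4, -3.3]
finger_gap: 15.8
finger_force: 45.0
```

```bash
python3 -m creep '0 0 0.015 0 0 0; 0 0 0 0 0 0; 0 0 0 0 0 0' 1 45
python3 -m creep '0 0 0.015 0 0 0; 0 0 0 0 0 0; 0 0 0 0 0 0' 1 45
python3 - <<'E'
from h import *
np.set_printoptions(precision=2,suppress=True)
c=grab('wrist');P=pts(c);M=cv2.inRange(cv2.cvtColor(c['color'],cv2.COLOR_RGB2HSV),(22,150,60),(35,255,255))
for v in (215,245): x=np.nonzero(M[v,240:315])[0]+240;print(v,x.min(),x.max(),np.median(P[v,x],0),P[v,[200,350],2])
E
```

```text
clock: 12.35
eef_pos: [440.3, 173.1, 62.2]
eef_rot: [3.142, 0.0, -3.134]
wrist_force: [-1.8, -0.1, 2.5]
finger_gap: 15.8
finger_force: 45.0
clock: 12.72
eef_pos: [440.4, 173.1, 62.2]
eef_rot: [3.141, 0.0, -3.134]
wrist_force: [-6.6, -0.9, 12.8]
finger_gap: 15.7
finger_force: 45.0
215 303 303 [423.03 189.16  23.93] [0.22 0.12]
245 250 303 [447.98 173.73  11.97] [1.04 1.1 ]
```

Flat on the bench (contact force up, heel top 23.9). Ease slightly, then push 80 mm, still short of contact.

```bash
python3 -m creep '0 0 -0.01 0 0 0; -0.25 0 0 0 0 0; -0.25 0 0 0 0 0; -0.25 0 0 0 0 0; -0.25 0 0 0 0 0; -0.25 0 0 0 0 0; -0.25 0 0 0 0 0; -0.25 0 0 0 0 0; -0.25 0 0 0 0 0; 0 0 0 0 0 0; 0 0 0 0 0 0' 1 45
python3 - <<'E'
from h import *
c=grab('scene');save(c,'s2.png',(300,180,440,285),5.7)
E
```

```text
clock: 14.15
eef_pos: [521.0, 173.8, 62.3]
eef_rot: [3.141, 0.002, -3.134]
wrist_force: [4.2, 0.1, 3.6]
finger_gap: 15.8
finger_force: 45.0
```

View pics/s2.png

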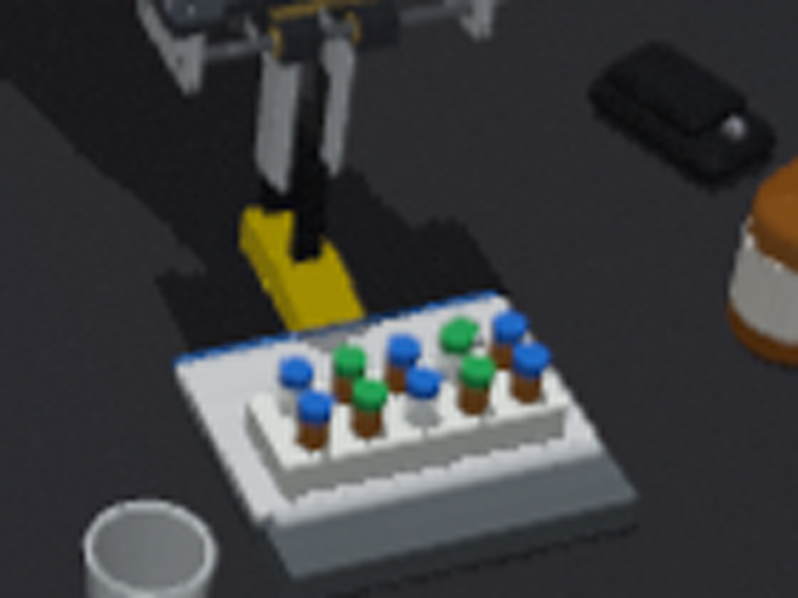

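The wedge's thin end is centred under the blue edge (pixel 325,325 in the crop). I take a reference for the tray's slope, then push in small steps.

```bash
cat >> h.py <<'E'
def tilt():
    for n in('scene','top','wrist'):
        c=grab(n);P=pts(c)
        m=(P[...,2]>14)&(P[...,2]<32)&(P[...,0]>594)&(P[...,0]<636)&(abs(P[...,1]-172.5)<84)&(cv2.cvtColor(c['color'],cv2.COLOR_RGB2HSV)[...,1]<40)
        q=P[m]
        if len(q)<60: continue
        A=np.c_[q[:,0]-712,q[:,1]-172.5,np.ones(len(q))]
        k=np.linalg.lstsq(A,q[:,2],rcond=None)[0];r=abs(q[:,2]-A@k)<4
        k=np.linalg.lstsq(A[r],q[r,2],rcond=None)[0]
        print(n,len(q),'slope',k[0].round(4),'roll',k[1].round(4),'z at x=615',(k[2]-97*k[0]).round(2), 'median z', np.median(q[:,2]).round(2))
E
python3 -c "from h import *;tilt()"
python3 -m creep '-0.05 0 0 0 0 0; -0.05 0 0 0 0 0; -0.05 0 0 0 0 0; 0 0 0 0 0 0; 0 0 0 0 0 0' 1 45
python3 -c "from h import *;tilt()"
python3 -m creep '-0.05 0 0 0 0 0; -0.05 0 0 0 0 0; 0 0 0 0 0 0; 0 0 0 0 0 0' 1 45
python3 -c "from h import *;tilt()"
```

```text
scene 267 slope 0.0584 roll 0.0081 z at x=615 19.49 median z 18.84
top 508 slope -0.0026 roll 0.0029 z at x=615 21.56 median z 21.4
wrist 1039 slope 0.018 roll 0.0017 z at x=615 20.65 median z 20.57
clock: 14.98
eef_pos: [523.4, 173.9, 62.2]
eef_rot: [-3.141, -0.007, -3.134]
wrist_force: [-23.5, -0.2, 25.5]
finger_gap: 15.5
finger_force: 45.0
scene 270 slope 0.0451 roll 0.0049 z at x=615 19.33 median z 19.05
top 432 slope -0.0217 roll 0.0047 z at x=615 21.56 median z 21.23
wrist 1110 slope 0.0268 roll 0.0006 z at x=615 20.72 median z 20.57
clock: 15.62
eef_pos: [526.9, 173.9, 62.1]
eef_rot: [-3.141, -0.008, -3.134]
wrist_force: [-27.1, -0.2, 27.0]
finger_gap: 15.6
finger_force: 45.0
scene 276 slope 0.0699 roll 0.0044 z at x=615 20.2 median z 19.75
top 389 slope -0.0203 roll 0.0062 z at x=615 22.38 median z 22.15
wrist 1222 slope 0.0061 roll 0.0007 z at x=615 21.33 median z 21.34
```

Contact made and the edge is starting to rise (~0.8 mm). I ease the down-press a little and push on.

```bash
python3 -m creep '-0.05 0 -0.005 0 0 0; -0.05 0 -0.005 0 0 0; -0.05 0 0 0 0 0; 0 0 0 0 0 0; 0 0 0 0 0 0' 1 45
python3 -c "from h import *;tilt()"
python3 -m creep '-0.05 0 0 0 0 0; -0.05 0 0 0 0 0; 0 0 0 0 0 0; 0 0 0 0 0 0' 1 45
python3 -c "from h import *;tilt()"
```

```text
clock: 16.4
eef_pos: [533.1, 173.9, 62.2]
eef_rot: [-3.141, -0.008, -3.134]
wrist_force: [-22.2, -0.1, 20.7]
finger_gap: 15.5
finger_force: 45.0
scene 281 slope 0.0321 roll 0.0141 z at x=615 21.81 median z 21.3
top 335 slope -0.0025 roll 0.003 z at x=615 23.52 median z 23.27
wrist 1298 slope -0.0182 roll -0.0039 z at x=615 22.75 median z 22.78
clock: 17.05
eef_pos: [537.2, 174.0, 62.2]
eef_rot: [-3.141, -0.008, -3.134]
wrist_force: [-22.0, -0.5, 20.2]
finger_gap: 15.6
finger_force: 45.0
scene 288 slope 0.0148 roll 0.0058 z at x=615 22.48 median z 22.27
top 288 slope -0.0186 roll 0.004 z at x=615 24.17 median z 23.94
wrist 1723 slope -0.0013 roll 0.0012 z at x=615 23.53 median z 23.57
```

```bash
python3 -m creep '-0.04 0 0 0 0 0; 0 0 0 0 0 0; 0 0 0 0 0 0; 0 0 0 0 0 0' 1 45
python3 -m creep '0 0 0 0 0 0; 0 0 0 0 0 0; 0 0 0 0 0 0; 0 0 0 0 0 0; 0 0 0 0 0 0; 0 0 0 0 0 0; 0 0 0 0 0 0; 0 0 0 0 0 0' 1 45
python3 - <<'E'
from h import *
tilt()
np.set_printoptions(precision=2,suppress=True)
c=load('wrist');P=pts(c);M=cv2.inRange(cv2.cvtColor(c['color'],cv2.COLOR_RGB2HSV),(22,150,60),(35,255,255))
for v in (205,215,225,235,340,345): 
    x=np.nonzero(M[v,240:315])[0]+240
    if len(x):print(v,x.min(),x.max(),np.median(P[v,x],0))
save(load('scene'),'s3.png',(300,180,440,285),5.7)
E
```

```text
clock: 17.7
eef_pos: [538.8, 174.0, 62.1]
eef_rot: [-3.141, -0.008, -3.134]
wrist_force: [-22.1, -0.8, 20.7]
finger_gap: 15.8
finger_force: 45.0
clock: 18.7
eef_pos: [538.8, 174.0, 62.1]
eef_rot: [-3.141, -0.008, -3.134]
wrist_force: [-23.2, -0.0, 21.0]
finger_gap: 15.8
finger_force: 45.0
scene 303 slope -0.0 roll 0.0051 z at x=615 22.92 median z 22.7
top 271 slope -0.0131 roll 0.0023 z at x=615 24.81 median z 24.68
wrist 1965 slope -0.0094 roll 0.001 z at x=615 23.87 median z 23.96
205 264 304 [514.77 173.99  24.23]
215 250 303 [521.24 173.42  24.08]
225 250 303 [523.01 173.44  38.37]
235 250 303 [534.35 173.6   24.37]
```

View pics/s3.png

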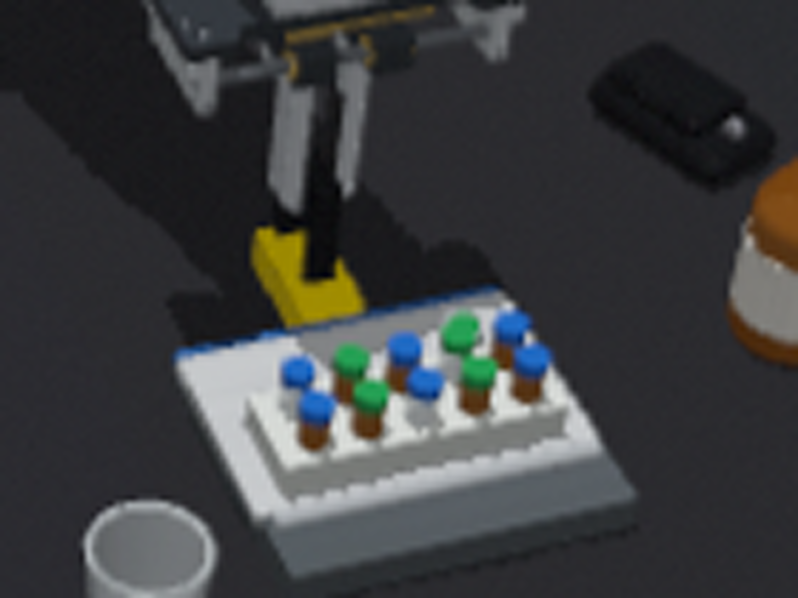

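The wedge lies flat and centred. The edge is raised about 4–5 mm and steady, and the grip holds. Handing in.

```bash
python3 -c "
from cell import manip
print(manip.sign_off())"
```

```text
the job is handed in; nothing more can be done
None
```

The smallest wedge is off its hook, lying flat and pushed under the tray, and I handed the job in at about 19 s with the front edge raised roughly 4–5 mm, the wedge still gripped and holding it; the hand-in returned no verdict.

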